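# Unplug the quick coupling of the bar's sparkling-water console

## Robot

A 6-joint arm with a two-finger parallel gripper is mounted at the origin on the work surface. World frame = base frame: x ahead of the robot, y to its left, z up, the work surface at z = 0. Lengths are in mm, angles in rad, forces in N, time in s.
With the tool pointing down it reaches from about 350 to 875 mm from the base axis. Payload 4.2 kg.
Tool frame: the origin (TCP) lies between the finger pads; the fingertips stand 11 mm ahead of it and the grasp point (between the pads) lies 8 mm behind it; z points along the fingers, y is the direction in which the jaws open and shut (so a half turn about z gives the same grasp; the last joint's range is limited). The gripper opens to 85 mm and grips with 20 to 120 N. Pads are 22 mm wide; open, the fingers measure 114 mm over their backs; the gripper's body (76 mm by 85 mm) begins 54 mm behind the grasp point. The pads swing forward as they close: fully open they stand 13 mm farther back than shut.
Start: joints at [-0.923, 0.385, 0.008, 0, -1.194, -0.259], TCP at [236.937, -578.325, 242.312] pointing down, gripper open.
Joint ranges: [-3.14, 3.14], [-1.21, 2.06], [-1.07, 1.41], [-3.16, 2.05], [-2.99, -0.16], [-3.1, 3.1]. Speed limits (rad/s): [2.79, 2.79, 3.14, 3.14, 3.14, 3.14].

## Interface

Orientations are given as a unit quaternion [x, y, z, w].
In Python, from bench import * gives the robot as it stands.
- The arm moves only by the tool servo_tool, never from a script. Its argument "rows" is a list of rows, each a list of 7 numbers: the opening, from 0 (shut) to 1 (fully open), then the shift along the tool's x, y, z in cm, then the turn, a rotation vector about the tool's x, y, z in degrees. A call has 1 to 12 rows; each row shifts and turns the commanded pose from where the row before left it, along the tool's axes as they then stand; what a row does not reach is not made up. A row lasts 1/10 s, in which the tool goes at most 50 mm and 8.59 degrees, less where a joint would pass 70% of its speed; a pose out of reach is approached as far as the arm can. A call is refused whole if a number of a shift passes 5 or a number of a turn 8.59, either way. A call with a gripper value outside its range is refused whole. The fingers move at their own pace and stop on an object; the grip force is fixed at half the most. Time passes only in rows, so rows that do not move let the fingers close. It gives the time, the measured TCP pose, the force and the opening at its end, in the units of the state.
- read_state(): the state, without advancing time (a new reading comes with each control period).
- get_image(name): name is "side" or "top"; returns a dict with "image" (400x640x3 uint8, red, green, blue), "mtx" (3x3 intrinsics, pixels), "k1" (the pictures are not rectified: a ray, as slopes to the right and down, at radius r is drawn at 1 + k1 r^2 times it, then the intrinsics apply), "extrinsics" (4x4, takes a point from camera to world coordinates). Camera axes: x right, y up, looking along -z (the intrinsics and any distortion apply to the point x, -y, -z); pixel columns grow to the right and rows downward; lengths in mm; the calibration is good to about 2 mm. A picture is of the moment at which its call begins. There is no depth.
- job_done(): hands the job in, once; it reports no verdict.
The state is a dict: "clock": time; "joints": joint angles; "joint_vel": joint speeds; "joint_efforts": joint torques, N m; "position": TCP position; "ee_rot": TCP orientation; "contact_force": force on the tool from outside, world axes, zero at the start; "wrist_torque": the same for the moment, N m; "gripper_width": finger opening in mm.
Only numpy, scipy, OpenCV 4.12 (cv2) and the standard library are available. Lean on these libraries where they do the work, as an engineer would, in place of code of your own. Each camera call takes 0.05 s, during which the arm holds its last target. There are 200 camera calls.

## Task

The rinse is over: take the flush plug out of the quick coupling on the sparkling-water console and stand it upright, foot down and fully home, in the hole of the wooden drying stand. Push the coupling's sprung sleeve right back to unlock the plug before you draw it out, let the sleeve snap forward again, and force nothing: gentle hands on sleeve and plug. Leave the tumbler, the shaker and the syrup bottle where they stand.

Things in the scene. Friction and masses are not known exactly. Their poses are not given: they have to be found in the camera images.
- console: Low steel box, 140 x 140 x 50 mm high, fixed, on either side, small yaw. Origin: centre of its underside, z up. On the middle of its top an upright quick coupling: sliding sleeve crowned by a flat dark ring flange, 66 mm across with a 27 mm hole round the plug. The flange is a screw collar: its top lies 105 to 121 mm above the origin with the sleeve forward, unmeasured: find it by touch.
- sleeve (a joint): Travel of sleeve and flange, m: 0 = forward (up, locked), positive = pushed back (down), stop at 0.0095. Spring 5 N, 11.7 N at the stop; over 40 N overloads it. The dogs inside let go of the plug only from 0.007, and the plug has 1 mm of play: push with fingertips astride the plug to the stop, close on the plug there, then draw up. After 19 mm of lift the sleeve snaps forward.
- plug: Flush plug (the nipple): round metal pin, 22 mm diameter, 108 mm long, about 160 g, loose. Origin: centre of its foot, z up along it. Foot chamfered 2.5 mm; groove (14 mm) from 12 to 20 mm above the foot, plain above. At the start its foot is on the bore's floor, 50 mm above the console's origin; the bore is 24.6 mm wide. Drawn out it drags a little; plug and coupling bear 45 N between them.
- stand: Dark wooden drying stand, a block 120 (x) x 90 (y) x 40 mm high, fixed to the counter, on the other side from the console, at any small yaw. Origin: centre of its underside.
- stand_hole0 (a point): Centre of the mouth of the stand's only hole, in the middle of its top, 40 mm above the counter: round, 25 mm wide (3 mm more than the plug) with a 2 mm chamfer, 30 mm deep, flat floor.
- tumbler: Drinking glass, 72 mm wide, 85 mm high; leave it alone. Origin: centre of its underside.
- shaker: Steel cocktail shaker, 80 mm wide, 150 mm high; leave it alone. Origin: centre of its underside.
- syrup: Amber syrup bottle, 60 mm wide, 150 mm high; leave it alone. Origin: centre of its underside.
There are look-alikes about, which are no part of the job. Leave any blue or green look-alike of the console alone. Of the things that look like the plug, the smallest one is meant.

How it is judged (in metres and radians):
On the way, in this order (a step that is already met when the one before it is completed fails the run):
1. the sleeve is pushed back past 7 mm while the plug still sits in the coupling (value of joint sleeve above 0.007 m and z of plug in the frame of console below 0.054 m and horizontal distance between plug and console below 0.004 m), for 0.05 s.
2. the plug is right out of the coupling, its foot above the flange, and the sleeve has snapped forward (within 1.5 mm) (z of plug in the frame of console above 0.123 m and value of joint sleeve below 0.0015 m), for 0.1 s.
At the end, for the whole second after the job is handed in: The plug stands foot down in the stand's hole, within 4 mm of its axis, at least 27 mm deep, leaning less than 0.12 rad, at rest and released; the coupling's sleeve is forward (within 1.5 mm) (horizontal distance between plug and stand_hole0 below 0.004 m and z of plug in the frame of stand_hole0 below -0.027 m and angle between plug's own z axis and vertical below 0.12 rad and height (world z) of plug below 0.02 m and linear speed of plug below 0.02 m/s and value of joint sleeve below 0.0015 m); the robot touches nothing.
It fails at once if the sleeve is pushed with more than 40 N (contact force between the fingers and sleeve above 40 N).
It fails at once if the plug is forced in the coupling with more than 45 N (contact force between plug and console above 45 N).
It fails at once if the plug is forced against the stand with more than 40 N (contact force between plug and stand above 40 N).
It fails at once if the plug is turned over or dropped flat (angle between plug's own z axis and vertical above 0.8 rad).
It fails at once if the tumbler, shaker or syrup bottle is moved more than 20 mm (distance of any of tumbler, shaker, syrup from where it was at the start of the episode above 0.02 m).
It also fails if it takes over 51 s, if anything falls off the work surface, if the arm or the gripper's body presses on something with over 40 N, if the wrist force passes 120 N, or if a joint passes its speed limit or range.

## Working session

There is one attempt and no reset: what is moved stays moved. The work goes in short steps, Python scripts to look and compute and a tool call to move; the robot and the scene stay as the last step left them, time stands still between calls to the robot, and variables do not carry over. Pictures are saved under pics/ and viewed, about 8 in all and at most 12, crops included, and the job is handed in when it is done.

Besides the shell and the picture viewer there is one more tool, called after ">>>" as name(argument=value, ...), one argument or row to a line, values as JSON. servo_tool: Moves the arm, as the interface text tells. Its arguments: {"type":"object","properties":{"rows":{"type":"array","items":{"type":"array","items":{"type":"number"}}}},"required":["rows"]}

```bash
ls; mkdir -p pics
python3 - <<'E'
from bench import *
import cv2,numpy as np
s=read_state();print({k:np.round(v,3).tolist() for k,v in s.items()})
for n in("top","side"):
    d=get_image(n);cv2.imwrite(f"pics/{n}0.png",d["image"][:,:,::-1]);np.savez(f"pics/{n}0.npz",**d)
    print(n,d["mtx"].tolist(),d["k1"],np.round(d["extrinsics"],3).tolist())
E
```

```text
pics
{'clock': 0.0, 'joints': [-0.923, 0.386, 0.007, -0.0, -1.194, -0.259], 'joint_vel': [0.001, -0.0, 0.001, 0.001, -0.0, 0.001], 'joint_efforts': [0.002, -39.229, 18.84, 4.186, -0.005, -0.0], 'position': [236.708, -577.834, 241.225], 'ee_rot': [-0.193, 0.981, 0.001, -0.0], 'contact_force': [0.363, -0.85, -0.536], 'wrist_torque': [0.011, 0.027, -0.078], 'gripper_width': 85.404}
top [[488.3789980120868, 0.0, 323.7106667969732], [0.0, 488.3789980120868, 202.2104307091217], [0.0, 0.0, 1.0]] -0.10128660040406068 [[-0.02, 0.991, -0.135, 381.882], [-0.999, -0.016, 0.03, 118.737], [0.027, 0.135, 0.99, 1211.113], [0.0, 0.0, 0.0, 1.0]]
side [[429.6870456416693, 0.0, 316.0767867920441], [0.0, 429.6870456416693, 208.65067377003055], [0.0, 0.0, 1.0]] 0.004105619683646996 [[-0.879, 0.316, -0.356, 128.085], [-0.476, -0.578, 0.663, 852.573], [0.004, 0.752, 0.659, 850.044], [0.0, 0.0, 0.0, 1.0]]
```

View pics/top0.png

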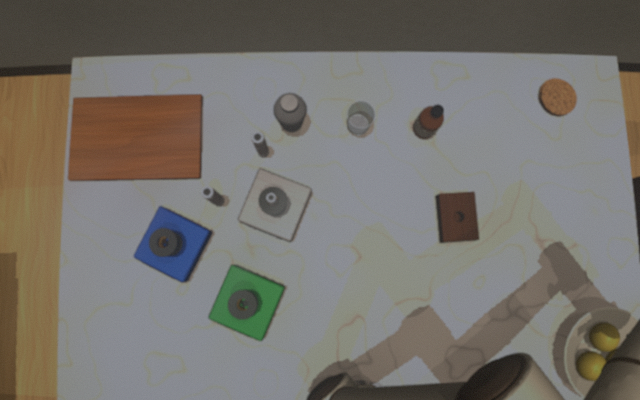

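View pics/side0.png

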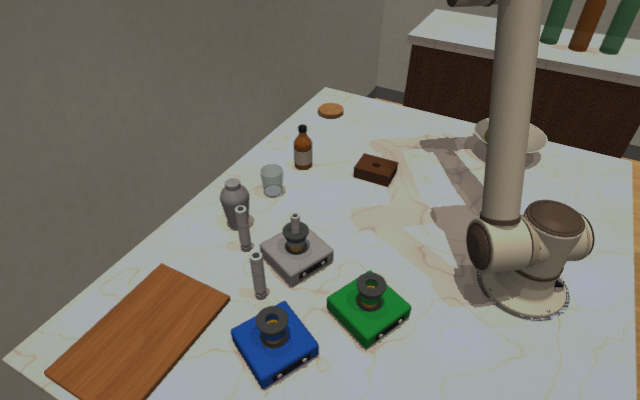

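The top view shows the grey console at (275,203) with a pin in it. Two loose pins stand at (260,143) and (211,195), the blue and green look-alikes are at (173,243) and (247,302), and the stand is at (458,217). The candidate plug is the pin in the grey coupling (side view 295,225), since the loose ones look longer. I'll confirm that in one enlarged crop.

```bash
cat > h.py <<'E'
import numpy as np,cv2
def load(n): return dict(np.load(f"pics/{n}.npz"))
def proj(d,P):
    E=d["extrinsics"];p=(np.atleast_2d(P)-E[:3,3])@E[:3,:3]
    s=np.c_[p[:,0]/-p[:,2],-p[:,1]/-p[:,2]];s=s*(1+float(d["k1"])*(s**2).sum(1,keepdims=True))
    return s@d["mtx"][:2,:2].T+d["mtx"][:2,2]
def ray(d,uv):
    q=(np.array(uv,float)-d["mtx"][:2,2])/np.diag(d["mtx"])[:2];s=q.copy()
    for _ in range(20): s=q/(1+float(d["k1"])*(s@s))
    v=d["extrinsics"][:3,:3]@np.array([s[0],-s[1],-1]);return d["extrinsics"][:3,3],v
def onz(d,uv,z):
    c,v=ray(d,uv);return c+v*(z-c[2])/v[2]
E
python3 - <<'E'
from h import *
t=load("top0");s=load("side0")
def crop(d,x,y,w,h,f): return cv2.resize(d["image"][y:y+h,x:x+w,::-1],None,fx=f,fy=f,interpolation=cv2.INTER_CUBIC)
a=crop(t,195,120,125,125,3.2);b=crop(s,215,180,125,125,3.2);c=crop(t,425,180,62,62,3.2);e=crop(s,345,145,62,62,3.2)
top=np.hstack([a,b]);bot=np.hstack([c,e]);bot=np.hstack([bot,np.zeros((bot.shape[0],top.shape[1]-bot.shape[1],3),np.uint8)])
cv2.imwrite("pics/crop0.png",np.vstack([top,bot])[:600])
E
```

```text
(no output)
```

View pics/crop0.png

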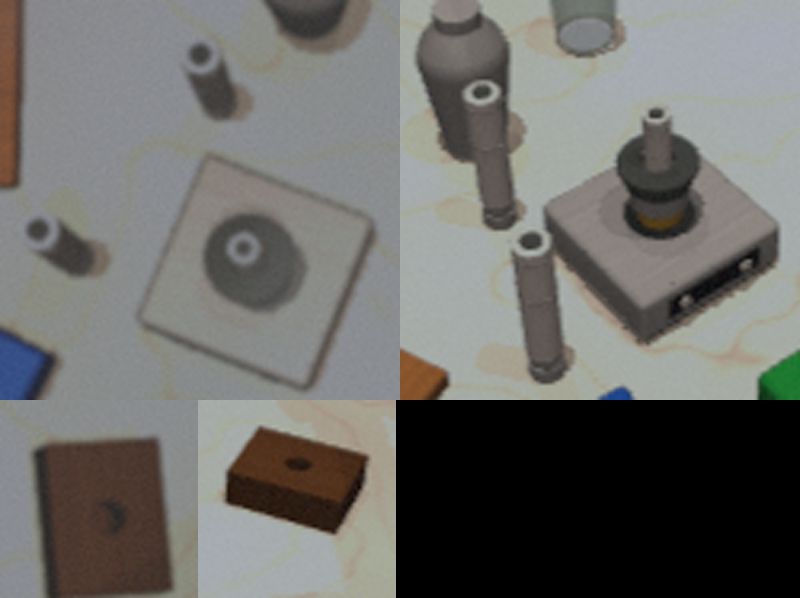

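The pin in the grey coupling is clearly thinner than the two loose ones, so it is the plug. Next I compute positions.

Run:
```python
from h import *
t=load("top0");s=load("side0")
P=lambda x,y,ox,oy,X,Y:((x-ox)/3.2+X,(y-oy)/3.2+Y)
def tri(u,v):
    A=[];b=[]
    for d,p in((t,u),(s,v)):
        c,r=ray(d,p);r=r/np.linalg.norm(r);M=np.eye(3)-np.outer(r,r);A.append(M);b.append(M@c)
    return np.linalg.lstsq(np.vstack(A),np.hstack(b),rcond=None)[0]
C=np.array([onz(t,P(x,y,0,0,195,120),50) for x,y in((208,155),(373,222),(308,388),(138,318))])
print("con",C.round(1).tolist(),C.mean(0).round(1),[np.linalg.norm(C[i]-C[i-1]).round(1) for i in range(4)])
C2=np.array([onz(s,P(x,y,400,0,215,180),50) for x,y in((548,205),(665,140),(777,228),(640,312))])
print("con side",C2.round(1).tolist(),C2.mean(0).round(1))
for i in range(4): print(np.degrees(np.arctan2(*(C[i]-C[i-1])[[1,0]])).round(1),end=' ')
u=P(242,247,0,0,195,120);v=P(656,115,400,0,215,180)
print("plug",onz(t,u,158).round(1),onz(s,v,158).round(1),tri(u,v).round(1))
S=np.array([onz(t,P(x,y,0,400,425,180),40) for x,y in((45,443),(158,438),(172,588),(55,597))])
print("stand",S.round(1).tolist(),S.mean(0).round(1),[np.linalg.norm(S[i]-S[i-1]).round(1) for i in range(4)])
u=P(110,516,0,400,425,180);v=P(299,464,198,400,345,145)
print("hole",onz(t,u,40).round(1),onz(s,v,40).round(1),tri(u,v).round(1))
for n,p in(("shak",(289,115)),("tum",(360,120)),("syr",(425,130))): print(n,onz(t,p,40).round(0))
for n,p in(("l1",P(200,55,0,0,195,120)),("l2",P(42,232,0,0,195,120))):print(n,onz(t,p,130).round(0))
```

```text
con [[624.9, 236.4, 50.0], [571.6, 112.5, 50.0], [447.7, 162.7, 50.0], [501.9, 288.9, 50.0]] [536.5 200.1  50. ] [np.float64(133.7), np.float64(134.9), np.float64(133.7), np.float64(137.3)]
con side [[618.4, 237.6, 50.0], [574.2, 126.2, 50.0], [444.8, 171.7, 50.0], [496.1, 297.0, 50.0]] [533.4 208.1  50. ]
-23.1 -113.3 157.9 66.7 plug [538.1 202.4 158. ] [533.7 203.9 158. ] [536.9 201.9 155.5]
stand [[558.4, -200.4, 40.0], [561.1, -289.8, 40.0], [445.0, -293.8, 40.0], [440.3, -202.2, 40.0]] [ 501.2 -246.5   40. ] [np.float64(118.2), np.float64(89.4), np.float64(116.1), np.float64(91.7)]
hole [ 501.2 -248.2   40. ] [ 495.9 -245.2   40. ] [ 499.7 -250.2   35.8]
shak [761. 166.  40.]
tum [747. -11.  40.]
syr [ 720. -174.   40.]
l1 [681. 234. 130.]
l2 [555. 345. 130.]
```

>>> servo_tool(
  rows=[
    [0.6,-2.73,2.89,0,0,0,0],
    [0.6,-2.73,2.89,0,0,0,0],
    [0.6,-2.73,2.89,0,0,0,0],
    [0.6,-2.73,2.89,0,0,0,0],
    [0.6,-2.73,2.89,0,0,0,0],
    [0.6,-2.73,2.89,0,0,0,0],
    [0.6,-2.73,2.89,0,0,0,0],
    [0.6,-2.73,2.89,0,0,0,0],
    [0.6,-2.73,2.89,0,0,0,0],
    [0.6,-2.73,2.89,0,0,0,0],
    [0.6,-2.73,2.89,0,0,0,0],
    [0.6,-2.73,2.89,0,0,0,0],
  ],
)

```text
clock: 1.3
position: [408.6, -131.6, 242.2]
ee_rot: [-0.193, 0.981, 0.0, -0.0]
contact_force: [1.1, -0.9, -0.9]
gripper_width: 51.1
```

>>> servo_tool(
  rows=[
    [0.5,-2.73,2.89,0,0,0,0],
    [0.5,-2.73,2.89,0,0,0,0],
    [0.5,-2.73,2.89,0,0,0,0],
    [0.5,-2.73,2.89,0,0,0,0],
    [0.5,-2.73,2.89,0,0,0,0],
    [0.5,-2.73,2.89,0,0,0,0],
    [0.5,-2.73,2.89,0,0,0,0],
    [0.5,-2.73,2.89,0,0,0,0],
    [0.5,-2.73,2.89,0,0,0,0],
    [0.5,0,0,2.5,0,0,0],
    [0.5,0,0,2.5,0,0,0],
    [0.5,0,0,0,0,0,0],
  ],
)

```text
clock: 2.5
position: [535.0, 199.7, 188.1]
ee_rot: [-0.193, 0.981, -0.001, -0.004]
contact_force: [0.4, 0.0, -0.2]
gripper_width: 42.5
```

Run:
```python
from bench import *
from h import *
s=read_state();print(np.round(s["position"],1),np.round(s["ee_rot"],4),np.round(s["contact_force"],2))
o=[]
for n,(x,y) in(("top",(215,140)),("side",(245,150))):
    d=get_image(n);np.savez(f"pics/{n}1.npz",**d)
    print(n,proj(d,[s["position"],[s["position"][0],s["position"][1],158]]).round(1).tolist())
    o.append(cv2.resize(d["image"][y:y+100,x:x+100,::-1],None,fx=4,fy=4,interpolation=cv2.INTER_CUBIC))
cv2.imwrite("pics/c1.png",np.hstack(o))
```

```text
[535.  199.7 188.1] [-0.193   0.9812 -0.0013 -0.0045] [ 0.44  0.05 -0.19]
top [[270.8, 196.6], [271.9, 198.6]]
side [[295.1, 205.3], [295.4, 214.7]]
```

View pics/c1.png

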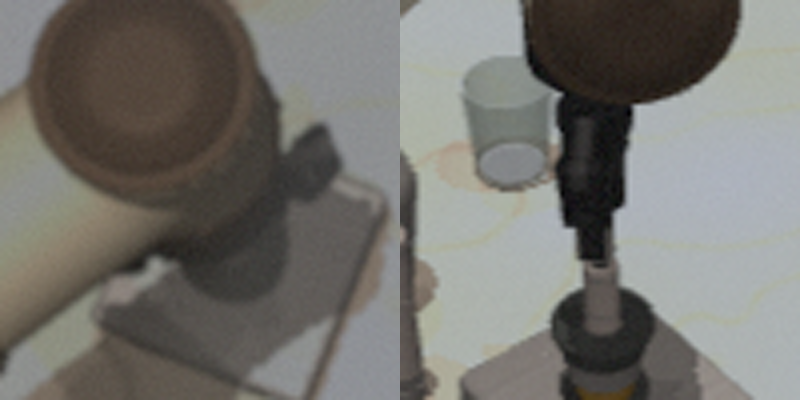

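The side view shows the fingers just above the plug and laterally centred on it to within about 2 mm (crop tip 593,262, plug 602,270). I'll apply a small correction and descend astride the plug.

>>> servo_tool(
  rows=[
    [0.5,-0.2,0.15,0,0,0,0],
    [0.5,0,0,0,0,0,0],
    [0.5,0,0,1,0,0,0],
    [0.5,0,0,1,0,0,0],
    [0.5,0,0,1,0,0,0],
    [0.5,0,0,1,0,0,0],
    [0.5,0,0,0.5,0,0,0],
    [0.4,0,0,0,0,0,0],
    [0.35,0,0,0,0,0,0],
    [0.35,0,0,0,0,0,0],
  ],
)

```text
clock: 3.6
position: [539.0, 203.0, 147.8]
ee_rot: [-0.193, 0.981, 0.0, 0.001]
contact_force: [0.1, -0.7, -0.2]
gripper_width: 30.2
```

>>> servo_tool(
  rows=[
    [0.33,0.15,0,0,0,0,0],
    [0.31,0,0,0,0,0,0],
    [0.31,0,0,0,0,0,0],
  ],
)

```text
clock: 3.9
position: [537.3, 202.2, 147.6]
ee_rot: [-0.193, 0.981, 0.0, 0.0]
contact_force: [-1.0, 1.1, -0.4]
gripper_width: 26.9
```

>>> servo_tool(
  rows=[
    [0.295,0,0,0,0,0,0],
    [0.295,0,0,0,0,0,0],
  ],
)

```text
clock: 4.1
position: [537.3, 202.2, 147.4]
ee_rot: [-0.193, 0.981, 0.0, 0.0]
contact_force: [0.2, 0.5, 0.6]
gripper_width: 25.5
```

>>> servo_tool(
  rows=[
    [0.28,0,0,0,0,0,0],
    [0.28,0,0,0,0,0,0],
  ],
)

```text
clock: 4.3
position: [537.3, 202.2, 147.3]
ee_rot: [-0.193, 0.981, -0.0, -0.0]
contact_force: [0.5, -0.9, 0.7]
gripper_width: 24.1
```

>>> servo_tool(
  rows=[
    [0.27,0,0,0,0,0,0],
    [0.27,0,0,0,0,0,0],
  ],
)

```text
clock: 4.5
position: [537.3, 202.2, 147.3]
ee_rot: [-0.193, 0.981, 0.0, -0.0]
contact_force: [-0.0, -0.7, 0.5]
gripper_width: 22.8
```

>>> servo_tool(
  rows=[
    [0.264,0,0,0,0,0,0],
    [0.264,0,0,0,0,0,0],
  ],
)

```text
clock: 4.7
position: [537.3, 202.2, 147.3]
ee_rot: [-0.193, 0.981, -0.0, -0.0]
contact_force: [-0.7, 0.1, 0.2]
gripper_width: 22.4
```

>>> servo_tool(
  rows=[
    [0.3,0,0,0,0,0,0],
    [0.3,0,0,0.4,0,0,0],
    [0.3,0,0,0.4,0,0,0],
    [0.3,0,0,0.4,0,0,0],
    [0.3,0,0,0,0,0,0],
    [0.3,0,0,0,0,0,0],
  ],
)

```text
clock: 5.3
position: [537.3, 202.1, 135.1]
ee_rot: [-0.193, 0.981, -0.0, -0.0]
contact_force: [0.3, -0.3, 0.5]
gripper_width: 25.6
```

>>> servo_tool(
  rows=[
    [0.3,0,0,0.15,0,0,0],
    [0.3,0,0,0.15,0,0,0],
    [0.3,0,0,0,0,0,0],
    [0.3,0,0,0,0,0,0],
  ],
)

```text
clock: 5.7
position: [537.3, 202.2, 132.3]
ee_rot: [-0.193, 0.981, -0.0, 0.0]
contact_force: [-0.4, 0.2, -0.1]
gripper_width: 25.5
```

>>> servo_tool(
  rows=[
    [0.3,0,0,0.15,0,0,0],
    [0.3,0,0,0.15,0,0,0],
    [0.3,0,0,0,0,0,0],
    [0.3,0,0,0,0,0,0],
  ],
)

```text
clock: 6.1
position: [537.3, 202.2, 129.2]
ee_rot: [-0.193, 0.981, -0.0, -0.0]
contact_force: [-0.4, -0.1, -0.2]
gripper_width: 25.7
```

>>> servo_tool(
  rows=[
    [0.3,0,0,0.2,0,0,0],
    [0.3,0,0,0,0,0,0],
    [0.3,0,0,0,0,0,0],
  ],
)

```text
clock: 6.4
position: [537.2, 202.2, 127.2]
ee_rot: [-0.193, 0.981, -0.0, -0.0]
contact_force: [-0.1, -0.0, 0.5]
gripper_width: 25.6
```

>>> servo_tool(
  rows=[
    [0.3,0,0,0.2,0,0,0],
    [0.3,0,0,0,0,0,0],
    [0.3,0,0,0,0,0,0],
  ],
)

```text
clock: 6.7
position: [537.2, 202.2, 125.2]
ee_rot: [-0.193, 0.981, -0.0, -0.0]
contact_force: [0.6, -0.2, -0.0]
gripper_width: 25.8
```

>>> servo_tool(
  rows=[
    [0.3,0,0,0.2,0,0,0],
    [0.3,0,0,0,0,0,0],
    [0.3,0,0,0,0,0,0],
  ],
)

```text
clock: 7.0
position: [537.2, 202.2, 123.2]
ee_rot: [-0.193, 0.981, -0.0, -0.0]
contact_force: [1.1, -0.1, 0.1]
gripper_width: 25.7
```

>>> servo_tool(
  rows=[
    [0.3,0,0,0.2,0,0,0],
    [0.3,0,0,0,0,0,0],
    [0.3,0,0,0,0,0,0],
  ],
)

```text
clock: 7.3
position: [537.3, 202.1, 121.2]
ee_rot: [-0.193, 0.981, -0.0, -0.0]
contact_force: [-0.2, 0.5, 0.7]
gripper_width: 26.0
```

>>> servo_tool(
  rows=[
    [0.3,0,0,0.2,0,0,0],
    [0.3,0,0,0,0,0,0],
    [0.3,0,0,0,0,0,0],
  ],
)

```text
clock: 7.6
position: [537.5, 202.3, 120.0]
ee_rot: [-0.193, 0.981, 0.0, 0.0]
contact_force: [-0.2, -0.5, 4.0]
gripper_width: 25.8
```

>>> servo_tool(
  rows=[
    [0.3,0,0,0.15,0,0,0],
    [0.3,0,0,0,0,0,0],
    [0.3,0,0,0,0,0,0],
  ],
)

```text
clock: 7.9
position: [537.5, 202.3, 118.3]
ee_rot: [-0.193, 0.981, 0.0, 0.0]
contact_force: [-0.7, -1.7, 5.5]
gripper_width: 25.8
```

>>> servo_tool(
  rows=[
    [0.3,0,0,0.15,0,0,0],
    [0.3,0,0,0,0,0,0],
    [0.3,0,0,0,0,0,0],
  ],
)

```text
clock: 8.2
position: [537.5, 202.3, 117.0]
ee_rot: [-0.193, 0.981, 0.0, 0.0]
contact_force: [-1.4, -0.0, 6.5]
gripper_width: 25.7
```

>>> servo_tool(
  rows=[
    [0.3,0,0,0.2,0,0,0],
    [0.3,0,0,0.2,0,0,0],
    [0.3,0,0,0.1,0,0,0],
    [0.3,0,0,0,0,0,0],
    [0.3,0,0,0,0,0,0],
  ],
)

```text
clock: 8.7
position: [537.6, 202.3, 112.6]
ee_rot: [-0.193, 0.981, -0.0, 0.001]
contact_force: [-2.9, -0.2, 9.0]
gripper_width: 25.7
```

>>> servo_tool(
  rows=[
    [0.3,0,0,0.1,0,0,0],
    [0.3,0,0,0,0,0,0],
    [0.3,0,0,0,0,0,0],
  ],
)

```text
clock: 9.0
position: [537.6, 202.3, 111.8]
ee_rot: [-0.193, 0.981, 0.0, 0.001]
contact_force: [-2.3, -1.1, 10.5]
gripper_width: 25.8
```

>>> servo_tool(
  rows=[
    [0.3,0,0,0.1,0,0,0],
    [0.3,0,0,0,0,0,0],
    [0.3,0,0,0,0,0,0],
  ],
)

```text
clock: 9.3
position: [537.6, 202.3, 111.0]
ee_rot: [-0.193, 0.981, -0.0, 0.001]
contact_force: [-3.5, -0.0, 9.8]
gripper_width: 25.7
```

>>> servo_tool(
  rows=[
    [0.3,0,0,0.08,0,0,0],
    [0.3,0,0,0,0,0,0],
    [0.3,0,0,0,0,0,0],
  ],
)

```text
clock: 9.6
position: [537.6, 202.3, 110.9]
ee_rot: [-0.194, 0.981, -0.0, 0.001]
contact_force: [-5.6, -0.6, 14.4]
gripper_width: 25.8
```

>>> servo_tool(
  rows=[
    [0.28,0,0,0,0,0,0],
    [0.27,0,0,0,0,0,0],
    [0.262,0,0,0,0,0,0],
    [0.262,0,0,0,0,0,0],
  ],
)

```text
clock: 10.0
position: [538.1, 202.5, 111.1]
ee_rot: [-0.194, 0.981, 0.0, 0.001]
contact_force: [-4.4, -0.8, 14.2]
gripper_width: 22.9
```

>>> servo_tool(
  rows=[
    [0.25,0,0,0,0,0,0],
    [0.25,0,0,0,0,0,0],
    [0.25,0,0,0,0,0,0],
  ],
)

```text
clock: 10.3
position: [538.2, 202.5, 111.2]
ee_rot: [-0.194, 0.981, 0.0, 0.002]
contact_force: [-3.8, -0.5, 15.3]
gripper_width: 21.7
```

>>> servo_tool(
  rows=[
    [0.2,0,0,0,0,0,0],
    [0.1,0,0,0,0,0,0],
    [0,0,0,0,0,0,0],
    [0,0,0,0,0,0,0],
    [0,0,0,0,0,0,0],
  ],
)

```text
clock: 10.8
position: [538.3, 202.5, 111.3]
ee_rot: [-0.194, 0.981, 0.0, 0.002]
contact_force: [-3.8, -1.1, 14.9]
gripper_width: 20.9
```

>>> servo_tool(
  rows=[
    [0,0,0,-0.1,0,0,0],
    [0,0,0,-0.1,0,0,0],
    [0,0,0,-0.1,0,0,0],
    [0,0,0,0,0,0,0],
  ],
)

```text
clock: 11.2
position: [538.2, 202.5, 113.1]
ee_rot: [-0.193, 0.981, 0.0, 0.001]
contact_force: [-1.7, 0.0, 6.9]
gripper_width: 20.4
```

>>> servo_tool(
  rows=[
    [0,0,0,-0.1,0,0,0],
    [0,0,0,-0.1,0,0,0],
    [0,0,0,0,0,0,0],
  ],
)

```text
clock: 11.5
position: [538.2, 202.4, 114.4]
ee_rot: [-0.193, 0.981, 0.0, 0.001]
contact_force: [0.1, -0.8, 6.7]
gripper_width: 20.7
```

>>> servo_tool(
  rows=[
    [0,0,0,-0.15,0,0,0],
    [0,0,0,-0.15,0,0,0],
    [0,0,0,-0.15,0,0,0],
    [0,0,0,-0.15,0,0,0],
    [0,0,0,0,0,0,0],
  ],
)

```text
clock: 12.0
position: [537.8, 202.1, 118.2]
ee_rot: [-0.193, 0.981, -0.0, 0.0]
contact_force: [4.2, -1.2, -5.0]
gripper_width: 20.3
```

>>> servo_tool(
  rows=[
    [0,0,0,-0.2,0,0,0],
    [0,0,0,-0.2,0,0,0],
    [0,0,0,-0.2,0,0,0],
    [0,0,0,-0.2,0,0,0],
    [0,0,0,-0.2,0,0,0],
    [0,0,0,0,0,0,0],
  ],
)

```text
clock: 12.6
position: [537.5, 202.1, 129.8]
ee_rot: [-0.193, 0.981, -0.0, -0.0]
contact_force: [0.6, -0.0, 7.2]
gripper_width: 20.9
```

>>> servo_tool(
  rows=[
    [0,0,0,-0.3,0,0,0],
    [0,0,0,-0.3,0,0,0],
    [0,0,0,0,0,0,0],
  ],
)

```text
clock: 12.9
position: [536.9, 202.1, 135.5]
ee_rot: [-0.193, 0.981, 0.0, -0.0]
contact_force: [1.5, -1.5, -0.8]
gripper_width: 20.7
```

>>> servo_tool(
  rows=[
    [0,0,0,-0.5,0,0,0],
    [0,0,0,-0.5,0,0,0],
    [0,0,0,-0.5,0,0,0],
    [0,0,0,-0.5,0,0,0],
    [0,0,0,0,0,0,0],
  ],
)

```text
clock: 13.4
position: [537.5, 202.4, 156.6]
ee_rot: [-0.193, 0.981, 0.0, 0.001]
contact_force: [-0.6, -0.5, -2.0]
gripper_width: 20.5
```

>>> servo_tool(
  rows=[
    [0,0,0,-1,0,0,0],
    [0,0,0,-1,0,0,0],
    [0,0,0,-1,0,0,0],
    [0,0,0,-1,0,0,0],
    [0,0,0,-1,0,0,0],
    [0,0,0,0,0,0,0],
    [0,0,0,0,0,0,0],
  ],
)

```text
clock: 14.1
position: [537.2, 202.2, 205.7]
ee_rot: [-0.193, 0.981, 0.0, 0.0]
contact_force: [-0.8, -0.0, -1.1]
gripper_width: 20.6
```

Run:
```python
from bench import *
from h import *
s=read_state();print(np.round(s["position"],1),np.round(s["ee_rot"],4),np.round(s["contact_force"],2))
o=[]
for n,(x,y) in(("top",(210,120)),("side",(235,130))):
    d=get_image(n);np.savez(f"pics/{n}2.npz",**d)
    o.append(cv2.resize(d["image"][y:y+130,x:x+130,::-1],None,fx=3,fy=3,interpolation=cv2.INTER_CUBIC))
cv2.imwrite("pics/c2.png",np.hstack(o))
```

```text
[537.2 202.2 205.7] [-1.931e-01  9.812e-01  2.000e-04  1.000e-04] [-0.78 -0.01 -1.1 ]
```

View pics/c2.png

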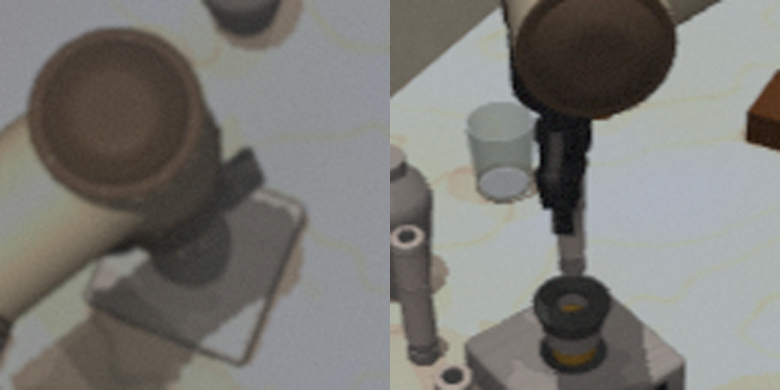

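The plug is held and hangs clear above the coupling, with its foot at crop (571,268). The sleeve looks fully forward (flange at crop 572,300). Next I carry it to the stand.

>>> servo_tool(
  rows=[
    [0,0.85,-1.675,0,0,0,0],
    [0,1.7,-3.35,0,0,0,0],
    [0,1.7,-3.35,0,0,0,0],
    [0,1.7,-3.35,0,0,0,0],
    [0,1.7,-3.35,0,0,0,0],
    [0,1.7,-3.35,0,0,0,0],
    [0,1.7,-3.35,0,0,0,0],
    [0,1.7,-3.35,0,0,0,0],
    [0,1.7,-3.35,0,0,0,0],
    [0,1.7,-3.35,0,0,0,0],
    [0,1.7,-3.35,0,0,0,0],
    [0,1.7,-3.35,0,0,0,0],
  ],
)

```text
clock: 15.4
position: [501.1, -230.4, 205.1]
ee_rot: [-0.193, 0.981, 0.0, -0.001]
contact_force: [1.4, -0.6, -0.7]
gripper_width: 20.8
```

>>> servo_tool(
  rows=[
    [0,0.85,-1.675,0,0,0,0],
    [0,0,0,2,0,0,0],
    [0,0,0,2,0,0,0],
    [0,0,0,2,0,0,0],
    [0,0,0,2,0,0,0],
    [0,0,0,0.5,0,0,0],
    [0,0,0,0,0,0,0],
    [0,0,0,0,0,0,0],
  ],
)

```text
clock: 16.2
position: [501.3, -247.6, 121.3]
ee_rot: [-0.193, 0.981, -0.0, 0.001]
contact_force: [-0.4, 0.5, -0.7]
gripper_width: 20.6
```

Run:
```python
from bench import *
from h import *
s=read_state();p=s["position"];print(np.round(p,1),np.round(s["ee_rot"],4),np.round(s["contact_force"],2))
o=[]
for n,(x,y) in(("top",(410,170)),("side",(330,100))):
    d=get_image(n);np.savez(f"pics/{n}3.npz",**d)
    f=proj(d,[[p[0],p[1],p[2]-61],[p[0],p[1],40],[501,-247,40]]);print(n,f.round(1).tolist(),((f-[x,y])*4).round(0).tolist())
    o.append(cv2.resize(d["image"][y:y+100,x:x+100,::-1],None,fx=4,fy=4,interpolation=cv2.INTER_CUBIC))
cv2.imwrite("pics/c3.png",np.hstack(o))
```

```text
[ 501.3 -247.6  121.3] [-1.933e-01  9.811e-01 -4.000e-04  5.000e-04] [-0.37  0.54 -0.73]
top [[461.6, 215.3], [459.1, 216.2], [458.9, 216.3]] [[207.0, 181.0], [196.0, 185.0], [196.0, 185.0]]
side [[375.9, 159.0], [375.3, 164.2], [375.3, 164.3]] [[184.0, 236.0], [181.0, 257.0], [181.0, 257.0]]
```

View pics/c3.png

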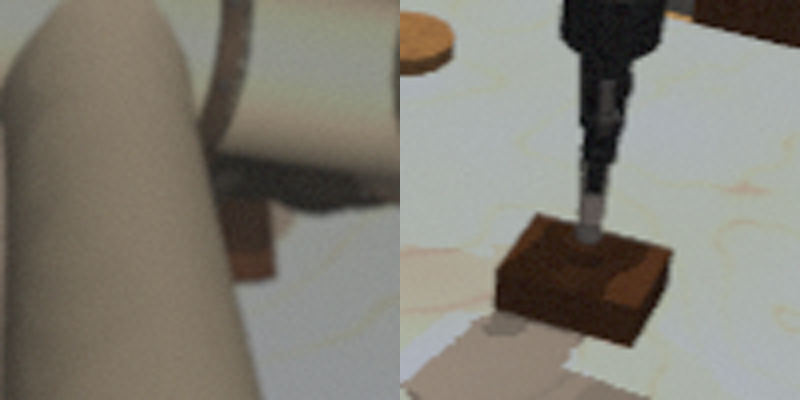

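The side view shows the foot at crop (588,237), about 1 px right of where I predicted it. The hole shows the same camera bias (376.6 against 375.3), so the plug is over the hole. I'll go down gently.

>>> servo_tool(
  rows=[
    [0,0,0,0.8,0,0,0],
    [0,0,0,0.8,0,0,0],
    [0,0,0,0,0,0,0],
    [0,0,0,0,0,0,0],
  ],
)

```text
clock: 16.7
position: [500.7, -247.1, 104.1]
ee_rot: [-0.193, 0.981, 0.0, -0.0]
contact_force: [0.1, -0.8, -0.5]
gripper_width: 20.8
```

>>> servo_tool(
  rows=[
    [0,0,0,0.2,0,0,0],
    [0,0,0,0.2,0,0,0],
    [0,0,0,0,0,0,0],
  ],
)

```text
clock: 17.0
position: [500.8, -247.1, 100.3]
ee_rot: [-0.193, 0.981, 0.0, -0.0]
contact_force: [-0.5, 0.1, -0.5]
gripper_width: 21.0
```

>>> servo_tool(
  rows=[
    [0,0,0,0.1,0,0,0],
    [0,0,0,0.1,0,0,0],
    [0,0,0,0,0,0,0],
  ],
)

```text
clock: 17.3
position: [500.8, -247.1, 98.4]
ee_rot: [-0.193, 0.981, 0.0, -0.0]
contact_force: [-0.3, 0.4, -1.5]
gripper_width: 20.4
```

>>> servo_tool(
  rows=[
    [0,0,0,0.1,0,0,0],
    [0,0,0,0.1,0,0,0],
    [0,0,0,0,0,0,0],
  ],
)

```text
clock: 17.6
position: [500.8, -247.1, 96.4]
ee_rot: [-0.193, 0.981, 0.0, -0.0]
contact_force: [0.7, -0.4, -1.6]
gripper_width: 20.5
```

>>> servo_tool(
  rows=[
    [0,0,0,0.1,0,0,0],
    [0,0,0,0.1,0,0,0],
    [0,0,0,0.1,0,0,0],
    [0,0,0,0,0,0,0],
  ],
)

```text
clock: 18.0
position: [500.8, -247.1, 93.3]
ee_rot: [-0.193, 0.981, 0.0, -0.0]
contact_force: [-0.6, -0.1, -1.6]
gripper_width: 20.7
```

>>> servo_tool(
  rows=[
    [0,0,0,0.15,0,0,0],
    [0,0,0,0.15,0,0,0],
    [0,0,0,0.1,0,0,0],
    [0,0,0,0,0,0,0],
  ],
)

```text
clock: 18.4
position: [500.8, -247.1, 89.3]
ee_rot: [-0.193, 0.981, 0.0, -0.0]
contact_force: [-0.1, -0.1, -1.0]
gripper_width: 20.6
```

>>> servo_tool(
  rows=[
    [0,0,0,0.2,0,0,0],
    [0,0,0,0.2,0,0,0],
    [0,0,0,0.2,0,0,0],
    [0,0,0,0.2,0,0,0],
    [0,0,0,0,0,0,0],
  ],
)

```text
clock: 18.9
position: [500.7, -247.1, 81.1]
ee_rot: [-0.193, 0.981, 0.0, -0.0]
contact_force: [-0.7, 0.2, -0.7]
gripper_width: 20.9
```

>>> servo_tool(
  rows=[
    [0,0,0,0.2,0,0,0],
    [0,0,0,0.2,0,0,0],
    [0,0,0,0.1,0,0,0],
    [0,0,0,0,0,0,0],
  ],
)

```text
clock: 19.3
position: [500.8, -247.1, 76.3]
ee_rot: [-0.193, 0.981, 0.0, -0.0]
contact_force: [0.1, -1.2, -1.6]
gripper_width: 20.8
```

>>> servo_tool(
  rows=[
    [0,0,0,0.1,0,0,0],
    [0,0,0,0.1,0,0,0],
    [0,0,0,0,0,0,0],
  ],
)

```text
clock: 19.6
position: [500.8, -247.1, 74.4]
ee_rot: [-0.193, 0.981, 0.0, -0.0]
contact_force: [-0.3, -0.2, -0.3]
gripper_width: 20.6
```

>>> servo_tool(
  rows=[
    [0,0,0,0.1,0,0,0],
    [0,0,0,0,0,0,0],
    [0,0,0,0,0,0,0],
  ],
)

```text
clock: 19.9
position: [500.9, -247.2, 73.5]
ee_rot: [-0.193, 0.981, -0.0, -0.0]
contact_force: [0.1, 0.1, -0.4]
gripper_width: 20.8
```

>>> servo_tool(
  rows=[
    [0,0,0,0.1,0,0,0],
    [0,0,0,0,0,0,0],
    [0,0,0,0,0,0,0],
  ],
)

```text
clock: 20.2
position: [500.9, -247.2, 72.5]
ee_rot: [-0.193, 0.981, -0.0, 0.0]
contact_force: [0.3, -0.2, -0.9]
gripper_width: 20.8
```

>>> servo_tool(
  rows=[
    [0,0,0,0.1,0,0,0],
    [0,0,0,0,0,0,0],
    [0,0,0,0,0,0,0],
  ],
)

```text
clock: 20.5
position: [500.9, -247.1, 71.5]
ee_rot: [-0.193, 0.981, 0.0, -0.0]
contact_force: [0.4, -0.2, -0.9]
gripper_width: 20.5
```

>>> servo_tool(
  rows=[
    [0,0,0,0.1,0,0,0],
    [0,0,0,0,0,0,0],
    [0,0,0,0,0,0,0],
  ],
)

```text
clock: 20.8
position: [501.1, -247.2, 71.3]
ee_rot: [-0.193, 0.981, -0.0, 0.0]
contact_force: [-2.8, 1.1, 5.1]
gripper_width: 20.9
```

The plug bottomed on the hole's floor at the expected height, with 5 N. I'll release and lift.

>>> servo_tool(
  rows=[
    [0.26,0,0,0,0,0,0],
    [0.3,0,0,0,0,0,0],
    [0.4,0,0,0,0,0,0],
    [0.55,0,0,0,0,0,0],
    [0.55,0,0,0,0,0,0],
    [0.55,0,0,0,0,0,0],
  ],
)

```text
clock: 21.4
position: [500.9, -247.1, 70.4]
ee_rot: [-0.193, 0.981, 0.0, -0.0]
contact_force: [-0.8, 0.6, -0.4]
gripper_width: 47.0
```

>>> servo_tool(
  rows=[
    [0.55,0,0,-1,0,0,0],
    [0.55,0,0,-2,0,0,0],
    [0.55,0,0,-3,0,0,0],
    [0.55,0,0,-4,0,0,0],
    [0.55,0,0,-4,0,0,0],
    [0.55,0,-3,0,0,0,0],
    [0.55,0,-4,0,0,0,0],
    [0.55,0,-4,0,0,0,0],
    [0.55,0,-4,0,0,0,0],
    [0.55,0,0,0,0,0,0],
    [0.55,0,0,0,0,0,0],
  ],
)

```text
clock: 22.5
position: [557.4, -386.5, 210.1]
ee_rot: [-0.192, 0.981, 0.0, -0.0]
contact_force: [-0.4, -0.6, -0.5]
gripper_width: 47.3
```

Run:
```python
from bench import *
from h import *
s=read_state();print(s["clock"],np.round(s["position"],1),np.round(s["contact_force"],2))
o=[]
for n,L in(("top",((410,170),(225,150))),("side",((330,100),(245,170)))):
    d=get_image(n);np.savez(f"pics/{n}4.npz",**d)
    r=[]
    for x,y in L:
        f=proj(d,[[501,-247,118],[501,-247,40]]);print(n,((f-[x,y])*3).round(0).tolist())
        r.append(cv2.resize(d["image"][y:y+100,x:x+100,::-1],None,fx=3,fy=3,interpolation=cv2.INTER_CUBIC))
    o.append(np.hstack(r))
cv2.imwrite("pics/c4.png",np.vstack(o))
```

```text
22.5 [ 557.4 -386.5  210.1] [-0.35 -0.61 -0.49]
top [[177.0, 128.0], [147.0, 139.0]]
top [[732.0, 188.0], [702.0, 199.0]]
side [[143.0, 131.0], [136.0, 193.0]]
side [[398.0, -79.0], [391.0, -17.0]]
```

View pics/c4.png

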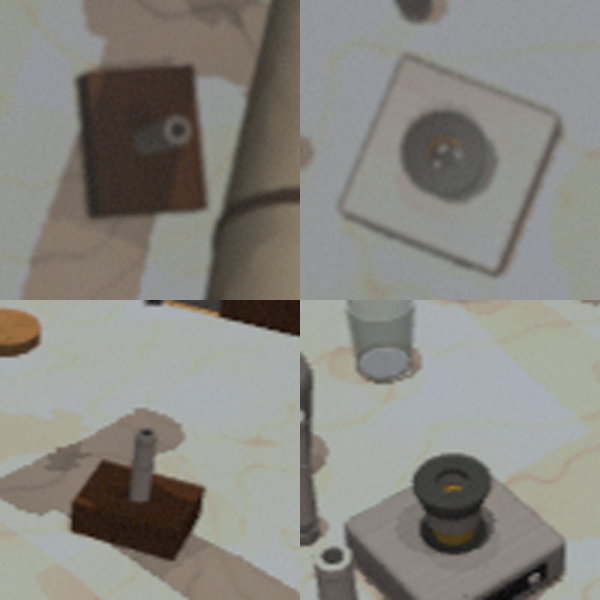

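The plug stands upright in the hole, its top at crop (177,130) against (177,128) predicted. The coupling is empty with its sleeve up, and the arm is clear, so I'm handing in.

```bash
python3 -c "
from bench import *
print(job_done())"
```

```text
the job is handed in; nothing more can be done
None
```

The flush plug is out of the grey console's coupling and stands foot down in the wooden drying stand. I handed the job in with the arm clear; the hand-in reports no verdict.

- **Sleeve and draw:** I centred the jaws on the plug by touch. I then pushed the sleeve about 9 mm back to its stop, gripped the plug there and drew it up. The highest force I read was about 15 N at the sleeve and about 7 N while drawing.
- **Placing:** The plug went into the hole without touching the sides. It reached the floor at the expected height, with about 5 N, and was released there.
- **Last pictures:**
  - The plug is upright, with its top within about 1 pixel of the position predicted for fully home.
  - The sleeve looks forward again, which I judged from the pictures only.
  - The tool read no contact after I backed away.
- **What I did not check:** Force readings came only at the end of each move, so a short peak between them would not have shown. I did not measure the tumbler, shaker and bottle again; nothing came near them.
- **Disagreement:** The two cameras differed by about 5 mm on the hole's position. I used the top camera's value, and the contact-free insertion agreed with it.

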